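# Empty the bench tumbler of its turned doll blanks

## Task

The bench tumbler has finished its run: turn its rotary isolator from on to off, set the empty wooden catch tray on the table between the tumbler's two runners, pushed in under the drum, and then swing the tipping lever right over so that all four wooden doll blanks drop out of the drum into the tray. Swing the drum back to its rest, and leave the blanks in the tray, the tray where it is, the isolator off, and the other things on the table unmoved.

Things in the scene. Friction and masses are not known exactly. Their poses are not given: they have to be found in the camera images.
- tumbler: Grey steel bench tumbler, fixed. Origin on the table under the drum's pivot; x along the pivot axis, away from lever and robot; y to the side where it empties; z up. Local numbers are in mm in this frame. Two runners, 30 wide, 18 high, lie along y at x = +-107 (y -260 to 170), clear gap 184. On each a stand plate 8 thick (y -60 to 50) rises to a bearing 20 thick, top at z 226.
- pivot (a point): Middle of the drum's pivot axis, local (0, 0, 200). The flared steel drum at rest leans 20 degrees towards +y: over the bay nothing of it is lower than z 115, save the black motor under it at the very back (y -80 to 12, down to z 70); its front wall climbs from (y 50, z 125) to the mouth's lower lip (y 115, z 263); top lip at z 325. So the tray must be slid in low from +y.
- cradle (a joint): Tilt of drum, cradle and lever about the pivot. 0 = rest, mouth up, at its stop; grows as the drum tips towards local +y; 2.0 rad = end stop, mouth 45 degrees below level, where everything slides out and the lip hangs at z 70, just over the tray's rim. Friction holds it wherever it is left; working the lever takes about 3 to 10 N.
- lever_grip (a point): Middle of the lever's rubber grip: round bar 20 mm thick, 88 long, along local x (-206 to -118), its outer end towards the robot; flat lever arm 10 thick at x -130 to -120. At tilt q it is at local y = -125 sin(1.005-q), z = 200+125 cos(1.005-q). Can be pinched from above across the bar (along local y); it turns in the pinch as the lever swings. The point's axes tilt with the drum.
- isolator (a joint): Handle angle: 0 = off, 1.047 rad (60 degrees) = on. Growing is clockwise seen from above, so it is switched off anticlockwise. It has a stop and a detent at each end and snaps to the nearer when let go; about 0.15 N m takes it over the middle.
- isolator_grip (a point): On the isolator's upright axis, half-way up its handle (z 112 mm). The handle is a black bar 68 mm long, 16 wide, from z 97 to 125, on a disc 56 across; the point's x axis lies along the bar and turns with it. At off the bar lies along the tumbler's x.
- box_top (a point): Centre of the top of the white isolator box at the tumbler's -y end, local (-100, -200, 85) mm; the box is 100 by 90 mm and stands on the runner.
- tray_center (a point): Centre, half-way up, of the open wooden catch tray: 190 mm long (x axis), 150 wide (y), 60 high, walls and floor 9 thick, about 0.4 kg, the same either way round. It fits the bay lengthwise along tumbler y, slid in low. An end wall can be pinched from above at its middle; held there it stays level.
- bay (a point): Middle of the tray bay, on the table, local (0, 100, 0) mm: between the runners, open to +y, backed by a cross bar 18 high with its front face at y -12. The tray's centre may be anywhere from y 83 (at the bar) to 40 mm beyond this point.
- tin_center (a point): Bystander: closed aluminium tin with a paper label, 68 mm diameter, 115 mm high, standing; centre, half-way up. Stands 20 to 30 mm from one end of the tray, too close for a finger beside it.
- tape_center (a point): Bystander: roll of paper tape lying flat, 100 mm diameter, 18 mm high; centre. Lies close to the tray's other end.
- jar_center (a point): Bystander: closed glass jar, 72 mm diameter, 105 mm high; centre, half-way up.
- mug_center (a point): Bystander: white mug, 80 mm diameter, 92 mm high, handle to one side; centre, half-way up.
- marker1_center (a point): Bystander: fat red marker pen, 140 mm long (x axis), 23 mm thick, lying; centre.
- marker2_center (a point): Bystander: fat orange marker pen, 140 mm long (x axis), 23 mm thick, lying; centre.
- phone_center (a point): Bystander: black telephone lying flat, 150 by 72 by 9 mm; centre.
- blank1_center (a point): Turned wooden doll blank lying or standing in the drum: 68 mm long, 32 mm thick body with a round head of 29 mm, about 36 g; its middle, half-way along.
- blank2_center (a point): Turned wooden doll blank lying or standing in the drum: 68 mm long, 32 mm thick body with a round head of 29 mm, about 36 g; its middle, half-way along.
- blank3_center (a point): Turned wooden doll blank lying or standing in the drum: 68 mm long, 32 mm thick body with a round head of 29 mm, about 36 g; its middle, half-way along.
- blank4_center (a point): Turned wooden doll blank lying or standing in the drum: 68 mm long, 32 mm thick body with a round head of 29 mm, about 36 g; its middle, half-way along.

How it is judged:
By the outcome, as a careful person would: the job done as asked, in the order asked, and still so for the second after the job is handed in, with the robot touching nothing.
It also fails if it takes over 72 s, if anything falls off the work surface, if the arm or the gripper's body presses on something with over 40 N, if the wrist force passes 120 N, or if a joint passes its speed limit or range.

## Robot

A 6-joint arm with a two-finger parallel gripper is mounted at the origin on the work surface. World frame = base frame: x ahead of the robot, y to its left, z up, the work surface at z = 0. Lengths are in m, angles in degrees, forces in N, time in s.
With the tool pointing down it reaches from about 0.25 to 0.725 m from the base axis. Payload 9.7 kg.
Tool frame: the origin (TCP) lies at the very end of the fingers, on their centre line; the grasp point (between the pads) lies grasp_offset behind it (grasp_offset is the distance from the TCP to the grasp point, in m); z points along the fingers, y is the line along which they close (so a half turn about z gives the same grasp; the last joint's range is limited). The gripper opens to 85 mm and grips with 20 to 120 N. Pads are 22 mm wide; open, the fingers measure 114 mm over their backs; the gripper's body (76 mm by 85 mm) begins 54 mm behind the grasp point. The pads swing forward as they close: fully open they stand 13 mm farther back than shut.
Start: joints at [72.651, 4.979, 10.078, 95.1, 0, 90], TCP at [0.164, 0.525, 0.231] pointing down, gripper open.
Joint ranges: [-179.16, 179.16], [-48.56, 103.87], [-65.8, 70.77], [-126.05, 130.52], [-82.76, 87.17], [-180, 180]. Speed limits (degrees/s): [127.2, 127.2, 147.25, 180, 180, 180].

## Interface

Orientations are given as [roll, pitch, yaw] about the fixed x, y, z axes, in that order (R = Rz(yaw) Ry(pitch) Rx(roll)).
In Python, from workcell import get_obs, camera, calibration, job_done, recognise, cut_out, mark_of, grasp_offset gives the robot as it stands.
- The arm moves only by the tool servo_tool, never from a script. Its argument "moves" is a list of rows, each a list of 3 entries, a list of its own where there are three numbers: the turn, a rotation vector about the tool's x, y, z in degrees, then the shift along the tool's x, y, z in m, then the opening in per cent of the stroke, from 0 (shut) to 100 (fully open). In form: [[[ax, ay, az], [x, y, z], claw], ...]. A call has 1 to 12 rows; each row shifts and turns the commanded pose from where the row before left it, along the tool's axes as they then stand; what a row does not reach is not made up. A row lasts 1/10 s, in which the tool goes at most 50 mm and 8.59 degrees, less where a joint would pass 70% of its speed; a pose out of reach is approached as far as the arm can. A call is refused whole if a number of a shift passes 0.05 or a number of a turn 8.59, either way. A call with a gripper value outside its range is refused whole. The fingers move at their own pace and stop on an object; "force" is the grip in N (left out, the last holds). Time passes only in rows, so rows that do not move let the fingers close. It gives the time, the measured TCP pose, the force, the opening and the grip force at its end, in the units of the state.
- get_obs(): the state, without advancing time (a new reading comes with each control period).
- camera(name): name is "scene" or "top" or "wrist"; returns (picture, depth): 480x640x3 uint8, red, green, blue; 480x640 float32, m along the optical axis (not along the pixel's ray), 0 where there is no reading.
- calibration(name): a dict with "camera_matrix" (3x3 intrinsics, pixels), "dist" ([k1, k2, p1, p2, k3] as OpenCV has them; the pictures are not rectified), "R" (3x3) and "t" (3): a world point X has camera coordinates R X + t. Camera axes: x right, y down, z forward; pixel columns grow to the right and rows downward; lengths in m; the calibration is good to about 2 mm. A picture is of the moment at which its call begins: read the wrist's pose just before it. calibration takes no time and is no camera call; for the wrist camera it gives the pose at the moment of the call.
- job_done(): hands the job in; it is judged then, once.
Trained networks look in the newest picture that a camera, given by its name, has taken for a name from the list of things; names that differ only in an ending like _2 or _b are one class to them, and where a whole thing is asked for, a point or a joint stands for the part that bears it (a point fixed in the world has none). Each returns a list of dicts, best first, with "score" (0 to 1); they miss things now and then, are a little off and sometimes report something else, mostly with a low value. They report only what shows in the picture. A call takes as long as a camera call.
- recognise(name, camera): "xyz" ([x, y, z] in m, in the coordinates of the camera as it stood for that picture, good to about 4 mm: the middle of the surface that is visible of it).
- cut_out(name, camera): "mask" (480x640 bool, what is visible of it).
- mark_of(name, camera): "xyz" ([x, y, z] in m, in the coordinates of the camera as it stood for that picture, good to about 4 mm: a listed point, or the origin of a listed thing).
The state is a dict: "time": time; "q": joint angles; "qd": joint speeds; "joint_efforts": joint torques, N m; "ee_pos": TCP position; "tcp_rot": TCP orientation; "wrist_force": force on the tool from outside, world axes, zero at the start; "torque": the same for the moment, N m; "opening": finger opening in m; "grasp_force": force on a finger pad.
Only numpy, scipy, OpenCV 4.12 (cv2) and the standard library are available. Lean on these libraries where they do the work, as an engineer would, in place of code of your own. Each camera call takes 0.05 s, during which the arm holds its last target. There are 200 camera calls.

## Working session

There is one attempt and no reset: what is moved stays moved. The work goes in short steps, Python scripts to look and compute and a tool call to move; the robot and the scene stay as the last step left them, time stands still between calls to the robot, and variables do not carry over. Pictures are saved under pics/ and viewed, at most 10 in all, crops included, and the job is handed in when it is done.

Besides the shell and the picture viewer there is one more tool, called after ">>>" as a command line: name --argument value ..., lists and objects as JSON in quotes. servo_tool: Moves the arm, as the interface text tells. Its arguments: {"type":"object","properties":{"moves":{"type":"array"},"force":{"type":"number"}},"required":["moves"]}

```bash
ls; mkdir -p pics
cat > h.py <<'E'
import numpy as np,cv2
from workcell import *
def w(cam,p):
    c=calibration(cam);R=np.array(c["R"]);return R.T@(np.array(p)-np.array(c["t"]))
def save(cam,fn):
    im,d=camera(cam);cv2.imwrite("pics/"+fn,im[:,:,::-1]);return im,d
def cloud(cam,d,mask):
    c=calibration(cam);v,u=np.nonzero(mask&(d>0));z=d[v,u]
    p=cv2.undistortPoints(np.stack([u,v],1).astype(np.float64)[:,None],np.array(c["camera_matrix"]),np.array(c["dist"]))[:,0]
    P=np.c_[p*z[:,None],z];return (P-np.array(c["t"]))@np.array(c["R"])
E
python3 - <<'E'
from h import *
print(get_obs(),grasp_offset)
for cam in("scene","top"):
    save(cam,cam+"0.png");c=calibration(cam);print(cam,w(cam,[0,0,0]))
    for n in "tumbler pivot lever_grip isolator_grip box_top tray_center bay tin_center tape_center jar_center mug_center marker1_center marker2_center phone_center blank1_center".split():
        r=mark_of(n,cam); print(n,[(round(x["score"],2),w(cam,x["xyz"]).round(3).tolist()) for x in r[:2]])
E
```

```text
pics
{'time': 0.0, 'q': array([7.26504054e+01, 5.01012362e+00, 1.00334253e+01, 9.50998144e+01,
       1.17005157e-03, 8.99993452e+01]), 'qd': array([-0.00322404,  0.00658971, -0.04905726, -0.01324073, -0.01926731,
        0.05135973]), 'joint_efforts': array([ 4.95431868e-04, -5.20393038e+01,  4.64797676e+01,  1.64770213e-02,
        2.73543748e-05,  1.59179046e-05]), 'ee_pos': array([0.1639339 , 0.52475049, 0.23058323]), 'tcp_rot': array([-1.79923487e+02, -1.17092489e-03,  1.62651059e+02]), 'wrist_force': array([-0.32324217, -0.37538624, -0.02781573]), 'torque': array([ 0.0043575 ,  0.07109283, -0.02286607]), 'grasp_force': 0.0, 'opening': 0.08548325818706091} 0.0187
scene [ 1.17977741 -0.30682762  1.38362852]
tumbler [(0.48, [0.37, -0.09, 0.009])]
pivot [(0.96, [0.653, -0.181, 0.197]), (0.38, [0.379, -0.312, 0.048])]
lever_grip [(0.83, [0.474, -0.27, 0.265]), (0.62, [0.377, 0.124, 0.055])]
isolator_grip [(0.84, [0.531, -0.374, 0.111]), (0.52, [0.652, -0.185, 0.196])]
box_top [(0.73, [0.529, -0.37, 0.086])]
tray_center [(0.76, [0.472, 0.323, 0.032]), (0.42, [0.529, -0.373, 0.112])]

[... 538 characters left out ...]

pivot [(0.87, [0.651, -0.181, 0.2])]
lever_grip [(0.9, [0.474, -0.271, 0.266])]
isolator_grip [(0.67, [0.527, -0.368, 0.112])]
box_top [(0.92, [0.53, -0.367, 0.089]), (0.63, [0.615, 0.366, 0.014])]
tray_center [(0.77, [0.472, 0.324, 0.033])]
bay []
tin_center [(0.83, [0.323, 0.27, 0.061]), (0.27, [0.466, -0.539, 0.015])]
tape_center [(0.55, [0.617, 0.363, 0.012])]
jar_center [(0.64, [0.373, 0.126, 0.054])]
mug_center [(0.7, [0.371, -0.311, 0.048]), (0.58, [0.472, -0.27, 0.268])]
marker1_center [(0.92, [0.366, -0.088, 0.01]), (0.62, [0.613, 0.364, 0.013])]
marker2_center [(0.79, [0.464, -0.537, 0.014])]
phone_center [(0.57, [0.437, 0.568, 0.007])]
blank1_center [(0.63, [0.622, -0.205, 0.2])]
```

View pics/top0.png

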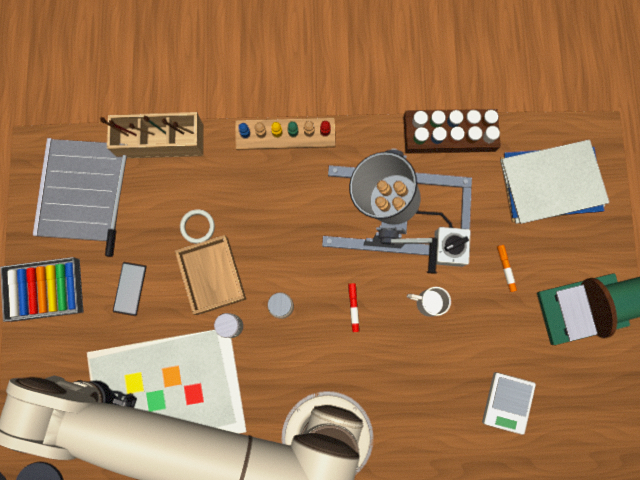

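View pics/scene0.png

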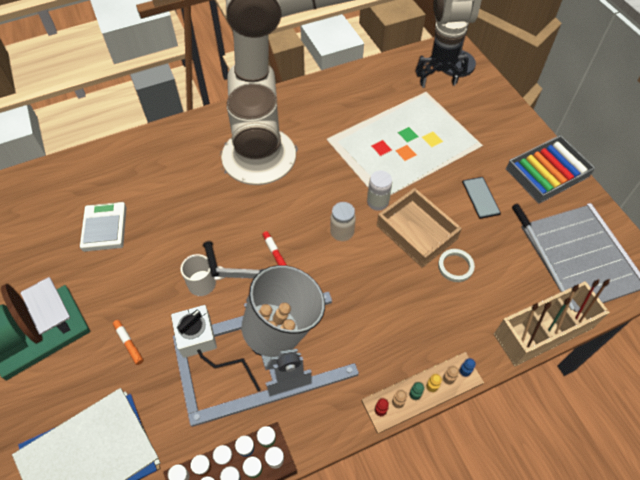

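Run:
```python
from h import *
for cam in("top","scene"):
    im,d=camera(cam)
    for n in("tray_center","tumbler","isolator_grip","lever_grip","box_top","tape_center","tin_center","marker1_center","jar_center","mug_center"):
        r=cut_out(n,cam)
        if not r: print(n,None);continue
        P=cloud(cam,d,r[0]["mask"]).astype(np.float32)
        s=np.percentile(P,[1,50,99],axis=0).round(3).tolist()
        zt=np.percentile(P[:,2],90)
        Q=P[P[:,2]>zt-.012] if n!="tumbler" else P[P[:,2]<.03]
        b=cv2.minAreaRect(Q[:,:2].copy()) if len(Q)>5 else None
        print(cam,n,round(r[0]["score"],2),s,np.round(b[0],4),np.round(b[1],4),round(b[2],2))
```

```text
top tray_center 0.87 [[0.364, 0.232, 0.001], [0.47, 0.326, 0.013], [0.569, 0.407, 0.067]] [0.4682 0.3217] [0.1921 0.15  ] 16.44
top tumbler 0.73 [[0.453, -0.439, 0.006], [0.61, -0.205, 0.153], [0.774, -0.023, 0.319]] [ 0.6613 -0.2335] [0.4609 0.3466] 74.3
top isolator_grip 0.91 [[0.502, -0.397, 0.089], [0.526, -0.368, 0.103], [0.553, -0.339, 0.133]] [ 0.5274 -0.3678] [0.0162 0.0645] 24.39
top lever_grip 0.78 [[0.443, -0.276, 0.137], [0.653, -0.178, 0.228], [0.73, -0.074, 0.321]] [ 0.575  -0.1756] [0.3278 0.1599] 16.41
top box_top 0.65 [[0.455, -0.44, 0.003], [0.611, -0.206, 0.152], [0.775, -0.024, 0.319]] [ 0.5973 -0.2061] [0.3233 0.1676] 45.56
top tape_center 0.72 [[0.569, 0.319, 0.004], [0.615, 0.364, 0.019], [0.662, 0.409, 0.028]] [0.6147 0.3639] [0.0951 0.0913] 14.96
top tin_center 0.73 [[0.289, 0.234, 0.001], [0.32, 0.261, 0.114], [0.352, 0.308, 0.124]] [0.3205 0.2683] [0.063  0.0619] 88.59
top marker1_center 0.65 [[0.297, -0.097, 0.005], [0.368, -0.086, 0.021], [0.436, -0.073, 0.032]] [ 0.3653 -0.0864] [0.1392 0.022 ] 3.72
top jar_center 0.9 [[0.341, 0.088, 0.017], [0.372, 0.11
[... 831 characters left out ...]
 0.6    -0.2096] [0.325  0.1699] 45.23
scene tape_center 0.7 [[0.57, 0.316, 0.001], [0.62, 0.365, 0.017], [0.666, 0.413, 0.025]] [0.6174 0.3639] [0.0979 0.1008] 81.79
scene tin_center 0.71 [[0.29, 0.231, -0.001], [0.341, 0.254, 0.087], [0.359, 0.293, 0.121]] [0.3248 0.2648] [0.0654 0.065 ] 36.84
scene marker1_center 0.49 [[0.297, -0.1, -0.002], [0.36, -0.089, 0.02], [0.423, -0.074, 0.031]] [ 0.4344 -0.0973] [0.0375 0.2803] 83.47
scene jar_center 0.65 [[0.448, -0.275, 0.138], [0.634, -0.18, 0.239], [0.743, -0.077, 0.321]] [ 0.5809 -0.1785] [0.3253 0.154 ] 13.09
scene mug_center 0.82 [[0.335, -0.348, 0.001], [0.363, -0.311, 0.05], [0.415, -0.262, 0.096]] [ 0.3747 -0.3124] [0.0731 0.0818] 83.66
```

The top view shows the tumbler at about (400,200), with its box and handle at (455,245). The tray is at (210,275), with the tape at (197,225) and the tin at (228,325) off its two ends, and four blanks are in the drum. The network marks agree with the given sizes, with the tumbler's yaw about -6.3°. I'll refine the tumbler pose and work out the first move.

```bash
cat >> h.py <<'E'
def plan(x,y,z,yaw):
    o=get_obs();p=np.array(o["ee_pos"]);ya=o["tcp_rot"][2]
    def f(ps):
        a=np.radians(ps);R=np.array([[np.cos(a),np.sin(a),0],[np.sin(a),-np.cos(a),0],[0,0,-1]])
        return (R.T@(np.array([x,y,z])-p)*1000).round(1)
    print("turn z",round(-((yaw-ya+180)%360-180),2),"shift mm before-turn axes",f(ya),"after-turn axes",f(yaw))
E
cat >> h.py <<'E'
T=None
def loc(x,y,T):
    a=np.radians(T[2]);return np.array([T[0]+x*np.cos(a)-y*np.sin(a),T[1]+x*np.sin(a)+y*np.cos(a)])
E
python3 - <<'E'
from h import *
from scipy.optimize import minimize
P=np.zeros((0,3))
for cam in("top","scene"):
    im,d=camera(cam)
    Q=cloud(cam,d,np.ones(d.shape,bool)); g=cloud(cam,d,np.ones(d.shape,bool))
    m=(abs(Q[:,0]-.65)<.3)&(abs(Q[:,1]+.18)<.35);Q=Q[m]
    z0=np.median(Q[Q[:,2]<.01][:,2]) ;print(cam,"table",z0)
    R=Q[(Q[:,2]-z0>.013)&(Q[:,2]-z0<.023)]
    T0=[.651,-.181,-6.3]
    def lo(T,R):
        a=np.radians(T[2]);d=R[:,:2]-np.array(T[:2]);return np.c_[d[:,0]*np.cos(a)+d[:,1]*np.sin(a),-d[:,0]*np.sin(a)+d[:,1]*np.cos(a)]
    L=lo(T0,R)
    res=[]
    for s in(-1,1):
        k=(abs(L[:,0]-s*.107)<.025)&(L[:,1]>.05)&(L[:,1]<.2)
        M=L[k]; b=np.polyfit(M[:,1],M[:,0],1)
        k2=(abs(L[:,0]-s*.107)<.025)&(L[:,1]>-.27)&(L[:,1]<-.06);N=L[k2]
        print(cam,s,"n",k.sum(),"slope deg",np.degrees(b[0]),"x@0.1",np.polyval(b,.1),"x range",np.percentile(M[:,0],[2,98]),"yend",np.percentile(M[:,1],99),"back x med",np.median(N[:,0]) if len(N) else 0,len(N))
print(loc(-.1,-.2,T0),loc(0,.1,T0))
plan(.5285,-.3705,.33,114)
E
```

```text
top table 0.0007881312375292395
top -1 n 338 slope deg 0.00044090799098398545 x@0.1 -0.10931850240275363 x range [-0.12387205 -0.09451066] yend 0.1668869112611167 back x med -0.11144495587004737 226
top 1 n 200 slope deg -2.0598436801761704 x@0.1 0.10601368120354795 x range [0.09024681 0.12019198] yend 0.16753270978133286 back x med 0.10109554609979488 456
scene table -0.00015956276574399328
scene -1 n 56 slope deg -3.536109617704325 x@0.1 -0.10239153386815585 x range [-0.12168037 -0.09292403] yend 0.16710517022343388 back x med -0.10637260906006674 324
scene 1 n 512 slope deg 0.18301653997117262 x@0.1 0.10784545689132209 x range [0.09256649 0.12214601] yend 0.16595931542171827 back x med 0.10741633890157615 945
[ 0.52965704 -0.36881876] [ 0.66197343 -0.0816039 ]
turn z 48.65 shift mm before-turn axes [-614.9 -746.   -98.7] after-turn axes [-966.3  -31.2  -98.7]
```

>>> servo_tool --moves '[[[0,0,8],[0,0,-0.04],100],[[0,0,8],[0,0,-0.04],100],[[0,0,8],[0,0,-0.02],100]]'

```text
time: 3.1
ee_pos: [0.164, 0.525, 0.3346]
tcp_rot: [179.8, -0.1, 138.3]
wrist_force: [-0.3, 1.0, 0.2]
opening: 0.0852
grasp_force: 0.0
```

>>> servo_tool --moves '[[[0,0,8.2],[0,0,0],100],[[0,0,8.2],[0,0,0],100],[[0,0,8.2],[0,0,0],100],[[0,0,0],[-0.048,-0.002,0],100],[[0,0,0],[-0.048,-0.002,0],100],[[0,0,0],[-0.048,-0.002,0],100],[[0,0,0],[-0.048,-0.002,0],100],[[0,0,0],[-0.048,-0.002,0],100],[[0,0,0],[-0.048,-0.002,0],100],[[0,0,0],[-0.048,-0.002,0],100],[[0,0,0],[-0.048,-0.002,0],100],[[0,0,0],[-0.048,-0.002,0],100]]'

```text
time: 4.3
ee_pos: [0.3237, 0.1213, 0.3316]
tcp_rot: [179.9, 0.0, 114.1]
wrist_force: [1.0, 1.2, 0.2]
opening: 0.085
grasp_force: 0.0
```

>>> servo_tool --moves '[[[0,0,0],[-0.048,-0.002,0],100],[[0,0,0],[-0.048,-0.002,0],100],[[0,0,0],[-0.048,-0.002,0],100],[[0,0,0],[-0.048,-0.002,0],100],[[0,0,0],[-0.048,-0.002,0],100],[[0,0,0],[-0.048,-0.001,0],100],[[0,0,0],[-0.048,-0.001,0],100],[[0,0,0],[-0.048,-0.001,0],100],[[0,0,0],[-0.048,0,0],100],[[0,0,0],[-0.04,0,0],100],[[0,0,0],[-0.01,0,0],100],[[0,0,0],[0,0,0],100]]'

```text
time: 5.5
ee_pos: [0.5085, -0.3235, 0.3299]
tcp_rot: [-179.9, -0.1, 114.0]
wrist_force: [0.0, 0.9, -0.0]
opening: 0.0853
grasp_force: 0.0
```

Run:
```python
from h import *
o=get_obs();print(o["q"].round(1),o["tcp_rot"],o["ee_pos"])
im,d=save("wrist","wr1.png")
P=cloud("wrist",d,np.ones(d.shape,bool))
for n in("isolator_grip","box_top"):
    r=mark_of(n,"wrist");print(n,[(round(x["score"],2),w("wrist",x["xyz"]).round(4).tolist()) for x in r[:2]])
r=cut_out("isolator_grip","wrist")
if r:
    Q=cloud("wrist",d,r[0]["mask"]).astype(np.float32);Q=Q[Q[:,2]>.115];print(cv2.minAreaRect(Q[:,:2].copy()),np.percentile(Q[:,2],[5,50,95]))
plan(.529,-.369,.1,114)
```

```text
[-32.5  16.9  35.3 108.4   0.   33.6] [-1.79933849e+02 -1.02484304e-01  1.13958652e+02] [ 0.5084552  -0.32354893  0.32986134]
isolator_grip [(0.82, [0.529, -0.3714, 0.1155]), (0.54, [0.467, -0.5435, 0.0124])]
box_top [(0.85, [0.5309, -0.3728, 0.0858]), (0.36, [0.373, -0.3096, 0.0448])]
((0.5282152891159058, -0.3686259984970093), (0.015661638230085373, 0.06813259422779083), 23.850019454956055) [0.12576454 0.12863997 0.13001508]
turn z 0.11 shift mm before-turn axes [-52.4  -0.3 232.3] after-turn axes [-5.240e+01 -2.000e-01  2.323e+02]
```

>>> servo_tool --moves '[[[0,0,0],[-0.04,0,0],100],[[0,0,0],[-0.0115,0,0],100],[[0,0,0],[0,0,0.048],100],[[0,0,0],[0,0,0.048],100],[[0,0,0],[0,0,0.048],100],[[0,0,0],[0,0,0.045],100],[[0,0,0],[0,0,0.04],60],[[0,0,0],[0,0,0],20],[[0,0,0],[0,0,0],0],[[0,0,0],[0,0,0],0],[[0,0,0],[0,0,0],0]]' --force 40

```text
time: 6.8
ee_pos: [0.5284, -0.3709, 0.1062]
tcp_rot: [-179.9, 0.3, 114.0]
wrist_force: [-1.8, 0.7, 5.6]
opening: 0.0157
grasp_force: 39.9
```

>>> servo_tool --moves '[[[0,0,-5],[0,0,0],0],[[0,0,-8],[0,0,0],0],[[0,0,-8],[0,0,0],0],[[0,0,-8],[0,0,0],0],[[0,0,-8],[0,0,0],0],[[0,0,-8],[0,0,0],0],[[0,0,-8],[0,0,0],0],[[0,0,-6],[0,0,0],0],[[0,0,0],[0,0,0],0]]'

```text
time: 7.7
ee_pos: [0.5286, -0.3707, 0.1061]
tcp_rot: [-179.8, 0.1, 173.2]
wrist_force: [-10.7, -0.9, 10.7]
opening: 0.0148
grasp_force: 40.8
```

>>> servo_tool --moves '[[[0,0,0],[0,0,0],60],[[0,0,0],[0,0,0],100],[[0,0,0],[0,0,-0.02],100],[[0,0,0],[0,0,-0.045],100],[[0,0,0],[0,0,-0.048],100],[[0,0,0],[0,0,-0.048],100],[[0,0,0],[0,0,-0.048],100],[[0,0,0],[0,0,-0.048],100],[[0,0,0],[0,0,-0.025],100],[[0,0,0],[0,0,0],100]]'

```text
time: 8.7
ee_pos: [0.5303, -0.3697, 0.3825]
tcp_rot: [-179.8, 0.4, 173.1]
wrist_force: [-0.2, 0.9, 0.0]
opening: 0.0856
grasp_force: 0.0
```

Run:
```python
from h import *
im,d=camera("wrist")
r=cut_out("isolator_grip","wrist")
if r:
    Q=cloud("wrist",d,r[0]["mask"]).astype(np.float32);Q=Q[Q[:,2]>.115];print(cv2.minAreaRect(Q[:,:2].copy()))
plan(.556,.347,.25,106.4)
plan(.41,.0,.37,173.7)
```

```text
((0.5266332626342773, -0.370990514755249), (0.015778157860040665, 0.0675724595785141), 83.33090209960938)
turn z 66.66 shift mm before-turn axes [ 61.1 714.7 128. ] after-turn axes [680.5 227.  128. ]
turn z -0.64 shift mm before-turn axes [164.1 352.6   8. ] after-turn axes [160.2 354.4   8. ]
```

>>> servo_tool --moves '[[[0,0,0],[0.004,0.03,0],100],[[0,0,0],[0.004,0.048,0],100],[[0,0,0],[0.004,0.048,0],100],[[0,0,0],[0.004,0.048,0],100],[[0,0,0],[0.004,0.048,0],100],[[0,0,0],[0.004,0.048,0],100],[[0,0,0],[0.004,0.048,0],100],[[0,0,0],[0.004,0.048,0],100],[[0,0,0],[0.004,0.048,0],100],[[0,0,0],[0.004,0.048,0],100],[[0,0,0],[0.004,0.048,0],100],[[0,0,0],[0.004,0.048,0],100]]'

```text
time: 10.0
ee_pos: [0.5487, 0.192, 0.3764]
tcp_rot: [-180.0, -0.1, 173.1]
wrist_force: [1.1, -0.5, 0.1]
opening: 0.0855
grasp_force: 0.0
```

>>> servo_tool --moves '[[[0,0,0],[0.004,0.048,0.0],100],[[0,0,0],[0.004,0.048,0],100],[[0,0,0],[0.004,0.048,0],100],[[0,0,8.4],[0,0,0.02],100],[[0,0,8.4],[0,0,0.02],100],[[0,0,8.4],[0,0,0.02],100],[[0,0,8.4],[0,0,0.02],100],[[0,0,8.4],[0,0,0.02],100],[[0,0,8.4],[0,0,0.01],100],[[0,0,8.4],[0,0,0],100],[[0,0,8],[0,0,0],100],[[0,0,0],[0,0,0],100]]'

```text
time: 11.2
ee_pos: [0.5542, 0.3341, 0.2662]
tcp_rot: [-179.9, 0.0, 106.1]
wrist_force: [-0.3, 0.8, 0.6]
opening: 0.0855
grasp_force: 0.0
```

Run:
```python
from h import *
o=get_obs();print(o["ee_pos"],o["tcp_rot"])
im,d=save("wrist","wr2.png")
r=cut_out("tray_center","wrist")
if r:
    Q=cloud("wrist",d,r[0]["mask"]).astype(np.float32)
    k=Q[:,2]>.052; b=cv2.minAreaRect(Q[k,:2].copy());print(r[0]["score"],b,np.percentile(Q[:,2],[2,50,98]),Q[k].min(0),Q[k].max(0))
r=mark_of("tray_center","wrist");print([(round(x["score"],2),w("wrist",x["xyz"]).round(4).tolist()) for x in r[:2]])
r=mark_of("tape_center","wrist");print([(round(x["score"],2),w("wrist",x["xyz"]).round(4).tolist()) for x in r[:2]])
```

```text
[0.5542445  0.33414237 0.26616186] [-1.79862945e+02  2.82272310e-02  1.06137996e+02]
0.56 ((0.4692479372024536, 0.3206973373889923), (0.1898195594549179, 0.14952345192432404), 16.517091751098633) [0.0088144  0.01097451 0.06226042] [0.35893586 0.22304755 0.0520033 ] [0.5802364  0.41883743 0.06395508]
[(0.88, [0.4731, 0.3214, 0.0271])]
[]
```

View pics/wr2.png

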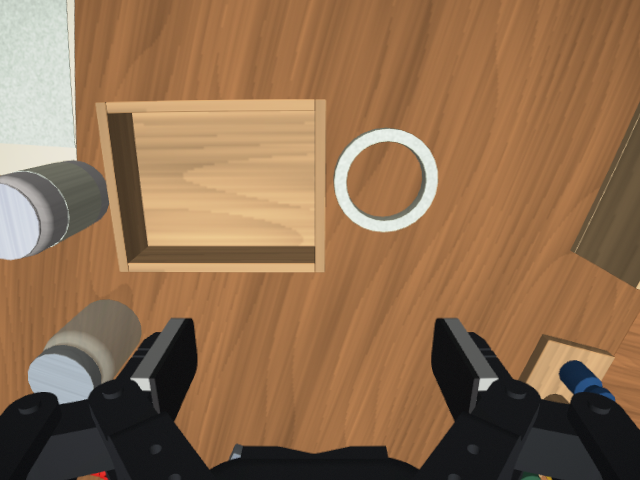

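>>> servo_tool --moves '[[[0,0,-0.4],[0.0113,0.005,0],100],[[0,0,0],[0,0,0.04],100],[[0,0,0],[0,0,0.045],80],[[0,0,0],[0,0,0.048],60],[[0,0,0],[0,0,0.045],50],[[0,0,0],[0,0,0.035],40],[[0,0,0],[0,0,0.02],40],[[0,0,0],[0,0,0],40]]'

```text
time: 12.2
ee_pos: [0.5549, 0.3463, 0.0309]
tcp_rot: [-179.7, 0.1, 106.7]
wrist_force: [-0.4, -0.6, 0.1]
opening: 0.0345
grasp_force: 0.0
```

Run:
```python
from h import *
plan(.5559,.3464,.031,106.5)
```

```text
turn z 0.25 shift mm before-turn axes [-0.2  1.  -0.1] after-turn axes [-0.2  1.  -0.1]
```

>>> servo_tool --moves '[[[0,0,0],[0,0.001,0],10],[[0,0,0],[0,0,0],0],[[0,0,0],[0,0,0],0],[[0,0,0],[0,0,0],0],[[0,0,0],[0,0,0],0],[[0,0,0],[0,0,-0.01],0],[[0,0,0],[0,0,-0.02],0],[[0,0,0],[0,0,-0.03],0],[[0,0,0],[0,0,-0.04],0],[[0,0,0],[0,0,0],0]]' --force 90

```text
time: 13.2
ee_pos: [0.5594, 0.3479, 0.1415]
tcp_rot: [179.5, -0.1, 106.7]
wrist_force: [-0.4, -0.1, -2.4]
opening: 0.0069
grasp_force: 88.5
```

>>> servo_tool --moves '[[[0,0,0],[0,0,-0.035],0],[[0,0,0],[0,0,-0.035],0],[[0,0,0],[0,0,0],0]]'

```text
time: 13.5
ee_pos: [0.5586, 0.3475, 0.2098]
tcp_rot: [179.6, -0.1, 106.7]
wrist_force: [0.7, -0.3, -4.2]
opening: 0.0069
grasp_force: 88.9
```

Run:
```python
from h import *
for c in("scene",):
    im,d=save(c,"s1.png");r=cut_out("tray_center",c)
    P=cloud(c,d,r[0]["mask"]).astype(np.float32);print(r[0]["score"],np.percentile(P,[1,50,99],axis=0).round(3))
    m=mark_of("tray_center",c);print([w(c,x["xyz"]).round(3) for x in m])
print(get_obs())
```

```text
0.93 [[0.37  0.225 0.169]
 [0.451 0.309 0.187]
 [0.582 0.383 0.236]]
[array([0.474, 0.32 , 0.206]), array([ 0.632, -0.16 ,  0.187])]
{'time': 13.65, 'q': array([ 3.18883676e+01,  1.99005348e+01,  2.45109993e+01,  9.47072968e+01,
       -1.03207107e-02,  1.05238497e+02]), 'qd': array([ 0.06180888,  0.63018092, -1.30854786, -0.09145417,  0.04663649,
       -0.00295272]), 'joint_efforts': array([-3.38411221e-03, -7.30300856e+01,  5.04983139e+01,  4.67235586e-01,
        9.14744055e-02, -4.29041957e-04]), 'ee_pos': array([0.55743992, 0.34675833, 0.20339916]), 'tcp_rot': array([-1.79909285e+02,  3.54089808e-02,  1.06649907e+02]), 'wrist_force': array([-0.6448438 , -0.28472531, -5.1163424 ]), 'torque': array([ 0.09031297, -0.35862997, -0.01600366]), 'grasp_force': 88.71654868125916, 'opening': 0.006961592503566027}
```

View pics/s1.png

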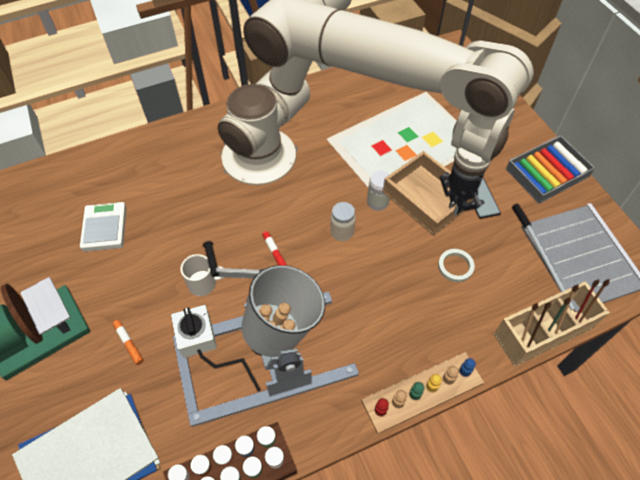

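>>> servo_tool --moves '[[[0,0,-4],[0,0,0],0],[[0,0,-8],[0,0,0],0],[[0,0,-8],[0,0,0],0],[[0,0,-8],[0,0,0],0],[[0,0,-8],[0,0,0],0],[[0,0,-8],[0,0,0],0],[[0,0,-8],[0,0,0],0],[[0,0,-8],[0,0,0],0],[[0,0,-5],[0,0,0],0],[[0,0,-2],[0,0,0],0],[[0,0,0],[0,0,0],0]]'

```text
time: 14.75
ee_pos: [0.557, 0.3467, 0.2026]
tcp_rot: [-179.9, -0.2, 173.7]
wrist_force: [-0.3, 0.2, -4.0]
opening: 0.0068
grasp_force: 88.8
```

>>> servo_tool --moves '[[[0,0,0],[-0.015,-0.02,0],0],[[0,0,0],[-0.025,-0.033,0],0],[[0,0,0],[-0.025,-0.033,0],0],[[0,0,0],[-0.025,-0.033,0],0],[[0,0,0],[-0.025,-0.033,0],0],[[0,0,0],[-0.021,-0.029,0],0],[[0,0,0],[-0.015,-0.019,0],0],[[0,0,0],[0,0,0],0],[[0,0,0],[0,0,0],0]]'

```text
time: 15.65
ee_pos: [0.6853, 0.1311, 0.2033]
tcp_rot: [-180.0, -0.1, 173.5]
wrist_force: [-0.2, 0.8, -4.8]
opening: 0.0072
grasp_force: 88.8
```

Run:
```python
from h import *
for c in("top",):
    im,d=camera(c);r=cut_out("tray_center",c)
    for x in r[:2]:
        P=cloud(c,d,x["mask"]).astype(np.float32);z=np.percentile(P[:,2],95);b=cv2.minAreaRect(P[P[:,2]>z-.02,:2].copy())
        print(x["score"],np.percentile(P,[1,50,99],axis=0).round(3).tolist(),b)
print(get_obs()["ee_pos"],get_obs()["tcp_rot"])
T=(.6505,-.182,-6.4)
plan(*loc(0,.315,T),.034,173.6)
```

```text
0.68 [[0.591, -0.062, 0.005], [0.687, 0.005, 0.177], [0.75, 0.077, 0.231]] ((0.6430342197418213, 0.00017295777797698975), (0.24162696301937103, 0.13901986181735992), 6.834868907928467)
0.52 [[0.651, -0.23, 0.17], [0.662, -0.206, 0.219], [0.687, -0.187, 0.234]] ((0.6680033802986145, -0.20026206970214844), (0.02812192030251026, 0.0262753963470459), 45.70081329345703)
[0.68498669 0.13226525 0.20416438] [ 1.79999967e+02 -7.78706057e-02  1.73658011e+02]
turn z 0.06 shift mm before-turn axes [ -0.8  -1.2 170.2] after-turn axes [ -0.8  -1.2 170.2]
```

>>> servo_tool --moves '[[[0,0,0],[0,-0.001,0.03],0],[[0,0,0],[0,0,0.04],0],[[0,0,0],[0,0,0.035],0],[[0,0,0],[0,0,0.025],0],[[0,0,0],[0,0,0.015],0],[[0,0,0],[0,0,0.008],0],[[0,0,0],[0,0,0],0]]'

```text
time: 16.45
ee_pos: [0.6851, 0.131, 0.0516]
tcp_rot: [-180.0, -0.0, 173.7]
wrist_force: [-1.2, 0.8, -3.9]
opening: 0.0071
grasp_force: 88.9
```

Run:
```python
from h import *
print(get_obs()["ee_pos"])
T=(.6505,-.182,-6.4);a=np.radians(T[2])
im,d=save("top","t2.png")
cv2.imwrite("pics/t2c.png",cv2.resize(im[120:300,280:500,::-1],None,fx=3,fy=3,interpolation=cv2.INTER_CUBIC))
P=cloud("top",d,np.ones(d.shape,bool));D=P[:,:2]-np.array(T[:2])
L=np.c_[D[:,0]*np.cos(a)+D[:,1]*np.sin(a),-D[:,0]*np.sin(a)+D[:,1]*np.cos(a)]
k=(abs(L[:,0])<.1)&(L[:,1]>.12)&(L[:,1]<.29)&(P[:,2]>.05)&(P[:,2]<.1)
for y0 in(.14,.18,.22,.26):
    q=L[k&(abs(L[:,1]-y0)<.02)];print(y0,len(q),np.percentile(q[:,0],[1,99]) if len(q) else "")
r=L[(P[:,2]>.012)&(P[:,2]<.024)&(L[:,1]>.06)&(L[:,1]<.17)&(abs(L[:,0])<.14)]
for s in(-1,1):print(np.percentile(r[r[:,0]*s>.085][:,0],[2,98]))
print(np.percentile(P[k][:,2],[5,50,95]),L[k][:,1].min())
```

```text
[0.68511488 0.13100548 0.05158332]
0.14 249 [-0.07642165  0.07395448]
0.18 138 [-0.07627221  0.07417604]
0.22 109 [-0.0760403   0.07485444]
0.26 62 [0.06437313 0.07515104]
[-0.12367821 -0.09412374]
[0.09095941 0.12041855]
[0.05384731 0.07257895 0.07984123] 0.12996974503316344
```

View pics/t2c.png

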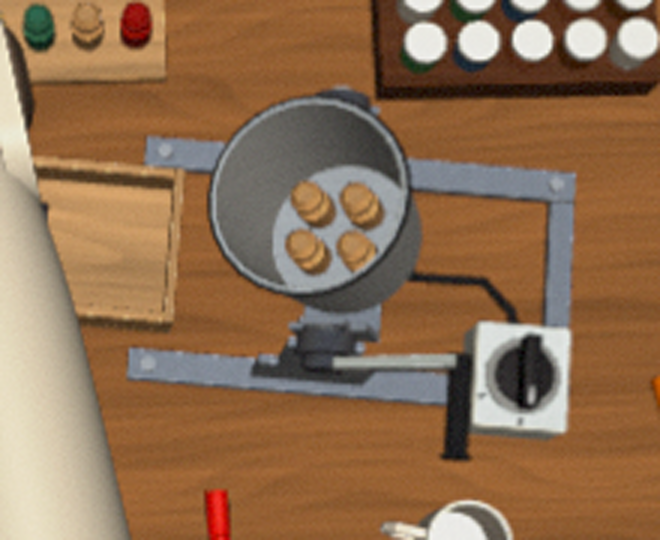

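>>> servo_tool --moves '[[[0,0,0],[0,0,0.011],0],[[0,0,0],[0,0,0.006],0],[[0,0,0],[0,-0.01,0],0],[[0,0,0],[0,-0.025,0],0],[[0,0,0],[0,-0.03,0],0],[[0,0,0],[0,-0.03,0],0],[[0,0,0],[0,-0.025,0],0],[[0,0,0],[0,-0.01,0],0],[[0,0,0],[0,-0.005,0],0],[[0,0,0],[0,0,0],0],[[0,0,0],[0,0,0],0]]'

```text
time: 17.6
ee_pos: [0.6716, -0.0048, 0.0369]
tcp_rot: [-179.9, 0.2, 173.6]
wrist_force: [-2.2, -3.9, 6.1]
opening: 0.0073
grasp_force: 90.4
```

Run:
```python
from h import *
T=(.6505,-.182,-6.4)
o=get_obs();print(o["ee_pos"],o["wrist_force"],o["opening"]);plan(*loc(-.001,.181,T),.0315,173.6)
```

```text
[ 0.67156293 -0.00475537  0.03691104] [-2.19821982 -3.93553224  6.14995682] 0.007307535593968114
turn z -0.01 shift mm before-turn axes [2.2 2.5 5.4] after-turn axes [2.2 2.5 5.4]
```

>>> servo_tool --moves '[[[0,0,0],[0,0,0.003],0],[[0,0,0],[0,0,0],20],[[0,0,0],[0,0,0],40],[[0,0,0],[0,0,0],40],[[0,0,0],[0,0,-0.02],40],[[0,0,0],[0,0.01,-0.04],40],[[0,0,0],[0,0.048,-0.01],60],[[0,0,0],[0,0.048,0],100],[[0,0,0],[0,0.048,0],100],[[0,0,0],[0,0,0],100]]'

```text
time: 18.6
ee_pos: [0.6874, 0.1552, 0.1011]
tcp_rot: [179.9, -0.0, 174.0]
wrist_force: [-0.7, 0.1, -0.9]
opening: 0.0852
grasp_force: 0.0
```

Run:
```python
from h import *
print(get_obs()["ee_pos"])
T=(.6505,-.182,-6.4);a=np.radians(T[2])
im,d=save("top","t3.png")
P=cloud("top",d,np.ones(d.shape,bool));D=P[:,:2]-np.array(T[:2])
L=np.c_[D[:,0]*np.cos(a)+D[:,1]*np.sin(a),-D[:,0]*np.sin(a)+D[:,1]*np.cos(a)]
k=(abs(L[:,0])<.1)&(L[:,1]>.1)&(L[:,1]<.21)&(P[:,2]>.04)&(P[:,2]<.1)
for y0 in(.13,.15,.17):
    q=L[k&(abs(L[:,1]-y0)<.01)];print(y0,len(q),np.percentile(q[:,0],[1,99]) if len(q) else "")
print("outer edge",np.percentile(L[k][:,1],[95,98,99.5]), np.percentile(P[k][:,2],[5,50,95]))
f=(abs(L[:,0])<.05)&(L[:,1]>.13)&(L[:,1]<.16);print("floor z",np.median(P[f][:,2]))
im,d=save("scene","s3.png")
cv2.imwrite("pics/s3c.png",cv2.resize(im[230:430,150:400,::-1],None,fx=3,fy=3,interpolation=cv2.INTER_CUBIC))
r=mark_of("tray_center","scene");print([w("scene",x["xyz"]).round(3) for x in r],loc(0,.09,T))
r=mark_of("lever_grip","scene");print([w("scene",x["xyz"]).round(3) for x in r])
```

```text
[0.68739872 0.15515703 0.10107337]
0.13 61 [-0.07464658  0.07463988]
0.15 65 [-0.07485547  0.07697937]
0.17 143 [-0.0743118   0.07607908]
outer edge [0.18245245 0.18314996 0.18358928] [0.04461598 0.06004999 0.0668503 ]
floor z 0.00951393985806177
[array([ 0.664, -0.093,  0.037]), array([ 0.673, -0.167,  0.183])] [ 0.6605322  -0.09256089]
[array([ 0.476, -0.269,  0.266]), array([ 0.377, -0.311,  0.048])]
```

View pics/s3c.png

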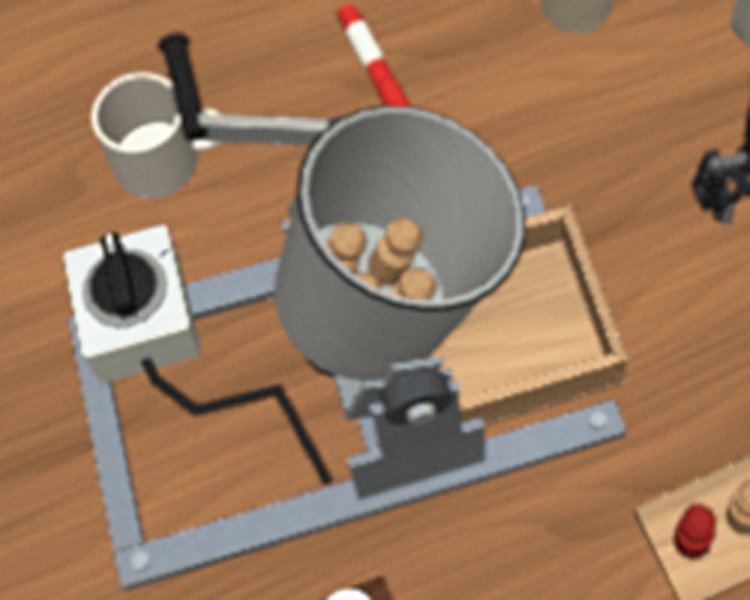

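>>> servo_tool --moves '[[[0,0,0],[0,0,-0.04],100],[[0,0,0],[0,0,-0.048],100],[[0,0,0],[0,0,-0.048],100],[[0,0,0],[0.02,0,-0.045],100],[[0,0,0],[0.03,0,-0.04],100],[[0,0,0],[0.035,0,-0.03],100],[[0,0,0],[0.035,-0.02,-0.02],100],[[0,0,0],[0.02,-0.04,0],100],[[0,0,0],[0.02,-0.04,0],100],[[0,0,0],[0,0,0],100]]'

```text
time: 19.8
ee_pos: [0.5146, 0.0634, 0.3749]
tcp_rot: [-180.0, 0.1, 173.4]
wrist_force: [-0.3, -0.1, 0.5]
opening: 0.0855
grasp_force: 0.0
```

Run:
```python
from h import *
T=(.6505,-.182,-6.4)
print(get_obs()["ee_pos"],loc(-.162,-.1055,T),loc(-.176,-.1055,T));plan(*loc(-.176,-.1055,T),.36,173.6)
qs=np.linspace(0,2,25);y=-125*np.sin(1.005-qs);z=125*np.cos(1.005-qs)
print(np.c_[np.diff(y),-np.diff(z)].round(1).tolist())
```

```text
[0.51462367 0.0634068  0.37494704] [ 0.47774962 -0.26878455] [ 0.46383687 -0.26722398]
turn z -0.21 shift mm before-turn axes [  12.4 -334.3   14.9] after-turn axes [  13.6 -334.2   14.9]
[[5.9, -8.6], [6.6, -8.0], [7.3, -7.4], [7.9, -6.8], [8.4, -6.1], [8.9, -5.4], [9.3, -4.7], [9.7, -3.9], [10.0, -3.0], [10.2, -2.2], [10.3, -1.3], [10.4, -0.5], [10.4, 0.4], [10.3, 1.2], [10.2, 2.1], [10.0, 2.9], [9.7, 3.8], [9.4, 4.6], [8.9, 5.3], [8.5, 6.1], [7.9, 6.7], [7.4, 7.4], [6.7, 8.0], [6.0, 8.5]]
```

>>> servo_tool --moves '[[[0,0,0],[0.002,-0.04,0],100],[[0,0,0],[0.002,-0.048,0],100],[[0,0,0],[0.002,-0.048,0],100],[[0,0,0],[0.002,-0.048,0],100],[[0,0,0],[0.002,-0.048,0],100],[[0,0,0],[0.002,-0.048,0],100],[[0,0,-0.2],[0.002,-0.039,0],100],[[0,0,0],[0,-0.015,0],100],[[0,0,0],[0,0,0],100],[[0,0,0],[0,0,0],100]]'

```text
time: 20.8
ee_pos: [0.4667, -0.2626, 0.3728]
tcp_rot: [180.0, -0.0, 173.8]
wrist_force: [-0.6, 0.6, 0.3]
opening: 0.0857
grasp_force: 0.0
```

Run:
```python
from h import *
im,d=save("wrist","wr4.png");T=(.6505,-.182,-6.4);a=np.radians(T[2])
r=mark_of("lever_grip","wrist");print([(round(x["score"],2),w("wrist",x["xyz"]).round(4).tolist()) for x in r[:2]])
P=cloud("wrist",d,np.ones(d.shape,bool));D=P[:,:2]-np.array(T[:2])
L=np.c_[D[:,0]*np.cos(a)+D[:,1]*np.sin(a),-D[:,0]*np.sin(a)+D[:,1]*np.cos(a),P[:,2]]
k=(L[:,0]>-.22)&(L[:,0]<-.135)&(abs(L[:,1]+.105)<.03)&(abs(L[:,2]-.27)<.025)
print(k.sum(),np.percentile(L[k],[2,50,98],axis=0).round(4))
plan(*loc(-.176,-.1055,T),.249,173.6)
```

```text
[(0.58, [0.4775, -0.2706, 0.2656])]
3675 [[-0.2062 -0.1162  0.2659]
 [-0.1756 -0.1063  0.2766]
 [-0.1367 -0.0969  0.2801]]
turn z 0.3 shift mm before-turn axes [  2.5  -5.8 124.1] after-turn axes [  2.4  -5.8 124.1]
```

>>> servo_tool --moves '[[[0,0,0.2],[0.0025,-0.0065,0],100],[[0,0,0],[0,0,0.045],100],[[0,0,0],[0,0,0.045],100],[[0,0,0],[0,0,0.034],80],[[0,0,0],[0,0,0],40],[[0,0,0],[0,0,0],10],[[0,0,0],[0,0,0],0],[[0,0,0],[0,0,0],0],[[0,0,0],[0,0,0],0]]' --force 45

```text
time: 21.8
ee_pos: [0.4644, -0.2686, 0.2518]
tcp_rot: [-180.0, 0.2, 173.7]
wrist_force: [-0.1, 5.3, 6.2]
opening: 0.0182
grasp_force: 44.0
```

>>> servo_tool --moves '[[[0,0,0],[0,0.0059,-0.0086],0],[[0,0,0],[0,0.0066,-0.008],0],[[0,0,0],[0,0.0073,-0.0074],0],[[0,0,0],[0,0.0079,-0.0068],0],[[0,0,0],[0,0.0084,-0.0061],0],[[0,0,0],[0,0.0089,-0.0054],0],[[0,0,0],[0,0.0093,-0.0047],0],[[0,0,0],[0,0.0097,-0.0039],0],[[0,0,0],[0,0.01,-0.003],0],[[0,0,0],[0,0.0102,-0.0022],0],[[0,0,0],[0,0.0103,-0.0013],0],[[0,0,0],[0,0.0104,-0.0005],0]]'

```text
time: 23.0
ee_pos: [0.4758, -0.1669, 0.3105]
tcp_rot: [-179.6, 0.4, 173.5]
wrist_force: [-0.9, -14.5, 14.3]
opening: 0.0184
grasp_force: 50.8
```

>>> servo_tool --moves '[[[0,0,0],[0,0.0104,0.0004],0],[[0,0,0],[0,0.0103,0.0012],0],[[0,0,0],[0,0.0102,0.0021],0],[[0,0,0],[0,0.01,0.0029],0],[[0,0,0],[0,0.0097,0.0038],0],[[0,0,0],[0,0.0094,0.0046],0],[[0,0,0],[0,0.0089,0.0053],0],[[0,0,0],[0,0.0085,0.0061],0],[[0,0,0],[0,0.0079,0.0067],0],[[0,0,0],[0,0.0074,0.0074],0],[[0,0,0],[0,0,0],0]]'

```text
time: 24.1
ee_pos: [0.4863, -0.073, 0.2681]
tcp_rot: [-179.9, 0.2, 173.6]
wrist_force: [3.4, -3.2, -1.1]
opening: 0.0186
grasp_force: 52.5
```

Run:
```python
from h import *
T=(.6505,-.182,-6.4)
print(get_obs()["ee_pos"],get_obs()["wrist_force"]);
for q in(1.83,2.0):plan(*loc(-.176,-.125*np.sin(1.005-q)-.001,T),.252-.2671+.2+.125*np.cos(1.005-q),173.6)
```

```text
[ 0.48626773 -0.07296259  0.26807013] [ 3.41162753 -3.20137482 -1.12625724]
turn z 0.05 shift mm before-turn axes [ 0.6  0.8 -1.6] after-turn axes [ 0.6  0.8 -1.6]
turn z 0.05 shift mm before-turn axes [ 0.6 13.8 15.1] after-turn axes [ 0.6 13.8 15.1]
```

Tracking well. I'll finish to the end stop.

>>> servo_tool --moves '[[[0,0,0],[0,0.0067,0.008],0],[[0,0,0],[0,0.0062,0.0077],0],[[0,0,0],[0,0.001,0.0015],0],[[0,0,0],[0,0,0],0],[[0,0,0],[0,0,0],0],[[0,0,0],[0,0,0],0],[[0,0,0],[0,0,0],0]]'

```text
time: 24.8
ee_pos: [0.4877, -0.0597, 0.251]
tcp_rot: [-179.9, 0.2, 173.6]
wrist_force: [2.0, -5.0, 1.7]
opening: 0.0187
grasp_force: 52.8
```

Run:
```python
from h import *
T=(.6505,-.182,-6.4);a=np.radians(T[2])
o=get_obs();p=o["ee_pos"];d=p[:2]-np.array(T[:2]);y=-d[0]*np.sin(a)+d[1]*np.cos(a)+.001
print(p,o["wrist_force"],"q",1.005+np.arctan2(y,p[2]+.0151-.2))
im,d=save("scene","s5.png")
cv2.imwrite("pics/s5c.png",cv2.resize(im[200:430,150:420,::-1],None,fx=2.5,fy=2.5,interpolation=cv2.INTER_CUBIC))
r=recognise("blank1_center","scene");print([(round(x["score"],2),w("scene",x["xyz"]).round(3).tolist()) for x in r])
```

```text
[ 0.48773649 -0.05966707  0.25103913] [ 2.0081216  -4.96488686  1.74899097] q 2.0112150523993026
[(0.43, [0.628, -0.019, 0.041])]
```

View pics/s5c.png

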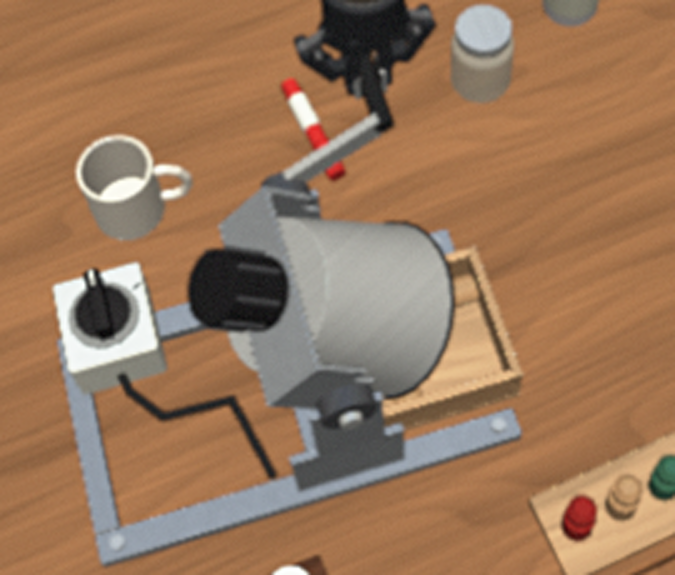

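>>> servo_tool --moves '[[[0,0,0],[0,0.001,0.002],0],[[0,0,0],[0,0,0],0],[[0,0,0],[0,0,0],0],[[0,0,0],[0,0,0],0],[[0,0,0],[0,0,0],0],[[0,0,0],[0,0,0],0]]'

```text
time: 25.5
ee_pos: [0.4878, -0.0595, 0.2508]
tcp_rot: [-179.8, 0.3, 173.6]
wrist_force: [-2.3, -10.5, 13.7]
opening: 0.0183
grasp_force: 53.9
```

>>> servo_tool --moves '[[[0,0,0],[0,-0.002,-0.003],0],[[0,0,0],[0,-0.006,-0.0085],0],[[0,0,0],[0,-0.0067,-0.008],0],[[0,0,0],[0,-0.0074,-0.0074],0],[[0,0,0],[0,-0.0079,-0.0067],0],[[0,0,0],[0,-0.0085,-0.0061],0],[[0,0,0],[0,-0.0089,-0.0053],0],[[0,0,0],[0,-0.0094,-0.0046],0],[[0,0,0],[0,-0.0097,-0.0038],0],[[0,0,0],[0,-0.01,-0.0029],0],[[0,0,0],[0,-0.0102,-0.0021],0],[[0,0,0],[0,-0.0103,-0.0012],0]]'

```text
time: 26.7
ee_pos: [0.4772, -0.1529, 0.3095]
tcp_rot: [179.8, 0.3, 173.7]
wrist_force: [3.1, 7.8, 8.2]
opening: 0.0186
grasp_force: 50.5
```

Run:
```python
from h import *
o=get_obs();print(o["ee_pos"],o["wrist_force"])
im,d=save("scene","s6.png")
for n in range(1,2):
    r=recognise("blank1_center","scene");print([(round(x["score"],2),w("scene",x["xyz"]).round(3).tolist()) for x in r])
```

```text
[ 0.47721216 -0.1528891   0.30948724] [3.12983705 7.81799243 8.23070527]
[(0.64, [0.627, -0.03, 0.038]), (0.44, [0.674, -0.12, 0.029])]
```

>>> servo_tool --moves '[[[0,0,0],[0,-0.0104,-0.0004],0],[[0,0,0],[0,-0.0104,0.0005],0],[[0,0,0],[0,-0.0103,0.0013],0],[[0,0,0],[0,-0.0102,0.0022],0],[[0,0,0],[0,-0.01,0.003],0],[[0,0,0],[0,-0.0097,0.0039],0],[[0,0,0],[0,-0.0093,0.0047],0],[[0,0,0],[0,-0.0089,0.0054],0],[[0,0,0],[0,-0.0084,0.0061],0],[[0,0,0],[0,-0.0079,0.0068],0],[[0,0,0],[0,-0.0073,0.0074],0],[[0,0,0],[0,0,0],0]]'

```text
time: 28.0
ee_pos: [0.4654, -0.2566, 0.266]
tcp_rot: [179.9, 0.1, 173.6]
wrist_force: [3.5, -2.0, -3.0]
opening: 0.0181
grasp_force: 52.1
```

Run:
```python
from h import *
print(get_obs()["ee_pos"],get_obs()["wrist_force"]);plan(.4644,-.2686,.2518,173.7)
```

```text
[ 0.4654201  -0.25657047  0.26600403] [ 3.5327388  -2.01816125 -2.95167872]
turn z -0.06 shift mm before-turn axes [ -0.3 -12.1  14.2] after-turn axes [ -0.3 -12.1  14.2]
```

>>> servo_tool --moves '[[[0,0,0],[0,-0.0066,0.008],0],[[0,0,0],[0,-0.0058,0.0075],0],[[0,0,0],[0,-0.001,0.0015],0],[[0,0,0],[0,-0.001,0.0015],0],[[0,0,0],[0,0,0],0],[[0,0,0],[0,0,0],0]]'

```text
time: 28.6
ee_pos: [0.4641, -0.2686, 0.2501]
tcp_rot: [179.8, 0.2, 173.7]
wrist_force: [1.8, 12.7, 14.2]
opening: 0.0182
grasp_force: 53.7
```

At its rest stop, with force building there. I'll release, lift and check.

>>> servo_tool --moves '[[[0,0,0],[0,0,0],40],[[0,0,0],[0,0,0],80],[[0,0,0],[0,0,0],100],[[0,0,0],[0,0,-0.02],100],[[0,0,0],[0,0,-0.045],100],[[0,0,0],[0,0,-0.045],100],[[0,0,0],[0.04,0,0],100],[[0,0,0],[0.045,0,0],100],[[0,0,0],[0.045,0,0],100],[[0,0,0],[0,0,0],100],[[0,0,0],[0,0,0],100]]'

```text
time: 29.7
ee_pos: [0.3336, -0.2564, 0.3578]
tcp_rot: [-179.9, 0.1, 173.6]
wrist_force: [1.1, 0.9, -0.4]
opening: 0.0859
grasp_force: 0.0
```

Run:
```python
from h import *
T=(.6505,-.182,-6.4);a=np.radians(T[2])
print(get_obs()["ee_pos"],get_obs()["wrist_force"])
im,d=save("scene","s7.png");im2,d2=camera("top")
cv2.imwrite("pics/f.png",np.hstack([cv2.resize(im[180:430,150:450,::-1],(480,400)),cv2.resize(im2[120:300,270:410,::-1],(311,400))]))
for c in("scene","top"):
  for n in"lever_grip tray_center isolator_grip tin_center tape_center jar_center mug_center marker1_center marker2_center phone_center".split():
    r=mark_of(n,c);print(c,n,[w(c,x["xyz"]).round(3).tolist() for x in r[:1]])
  r=recognise("blank1_center",c);print([(round(x["score"],2),w(c,x["xyz"]).round(3).tolist()) for x in r])
```

```text
[ 0.33356027 -0.25639171  0.35780733] [ 1.10284529  0.85747665 -0.38450133]
scene lever_grip [[0.476, -0.27, 0.264]]
scene tray_center [[0.666, -0.092, 0.036]]
scene isolator_grip [[0.529, -0.374, 0.11]]
scene tin_center [[0.324, 0.267, 0.055]]
scene tape_center [[0.614, 0.366, 0.009]]
scene jar_center [[0.375, 0.121, 0.056]]
scene mug_center [[0.377, -0.31, 0.047]]
scene marker1_center [[0.664, -0.091, 0.037]]
scene marker2_center [[0.47, -0.541, 0.015]]
scene phone_center [[0.435, 0.568, -0.0]]
[(0.76, [0.627, -0.033, 0.038]), (0.61, [0.63, -0.175, 0.231])]
top lever_grip [[0.476, -0.271, 0.266]]
top tray_center [[0.661, -0.092, 0.028]]
top isolator_grip [[0.525, -0.368, 0.113]]
top tin_center [[0.322, 0.27, 0.059]]
top tape_center [[0.613, 0.366, 0.011]]
top jar_center [[0.375, -0.31, 0.048]]
top mug_center [[0.371, -0.311, 0.047]]
top marker1_center [[0.367, -0.086, 0.014]]
top marker2_center [[0.467, -0.54, 0.015]]
top phone_center [[0.441, 0.569, 0.006]]
[(0.72, [0.32, 0.264, 0.118]), (0.54, [0.619, -0.038, 0.038])]
```

View pics/f.png

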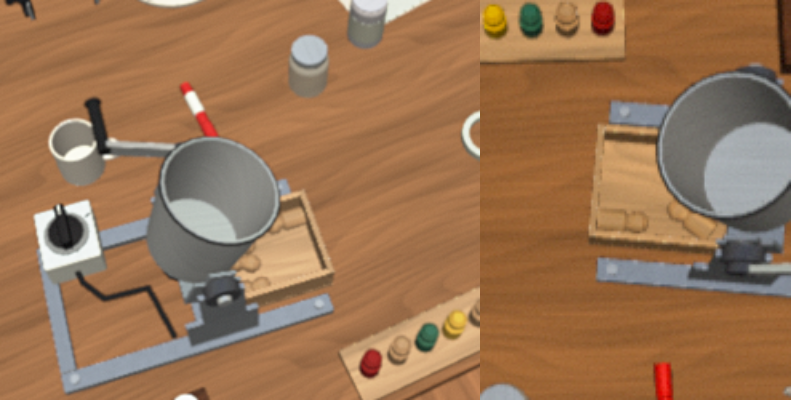

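Run:
```python
import cv2
im=cv2.imread("pics/s7.png")
cv2.imwrite("pics/g.png",cv2.resize(im[290:390,270:370],None,fx=6,fy=6,interpolation=cv2.INTER_CUBIC))
```

```text
(no output)
```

View pics/g.png

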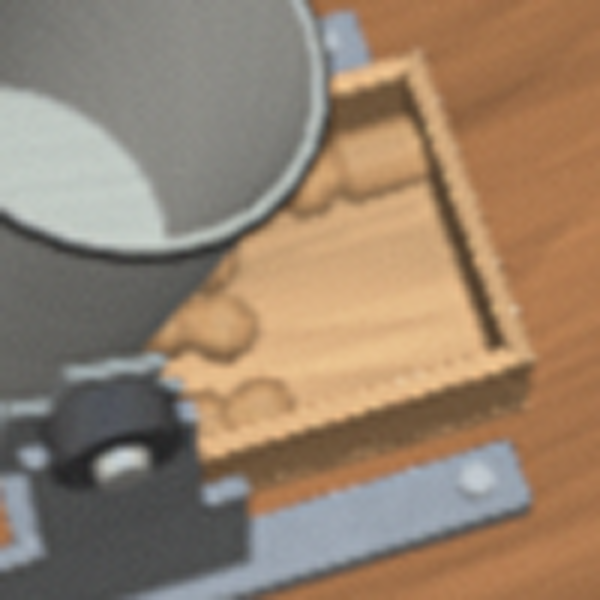

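The zoom shows four blanks in the tray, at (370,160), (225,275), (215,325) and (255,400). The drum is empty and at rest, and the bystanders haven't moved.

```bash
python3 -c "
from workcell import job_done;print(job_done())"
```

```text
the job is handed in; nothing more can be done
None
```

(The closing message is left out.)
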